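# Index the rotary table to its next hole

## Task

With the fingertips, press the mushroom-headed plunger of the small indexing table fully in, and with it pressed turn the table clockwise (seen from above) to the next of its six holes, then let the plunger spring fully up so that it locks the table there. Press the plunger's head from above, do not pinch it. Nothing is to be picked up: the wooden ring pegs stay standing in their sockets on the table, and the things lying round it stay where they are.

Things in the scene. Friction and masses are not known exactly. Their poses are not given: they have to be found in the camera images.
- index_table (a joint): the steel indexing table, a disc 100 mm across with its top 46 mm above the bench, turning on an upright axis on a fixed round steel base (196 mm across, 30 mm high). Radians, 0 at the start, growing CLOCKWISE seen from above; the base has six holes, so the next hole clockwise is at pi/3 = 1.047. End stops at -1.3 and 2.4. Turning is light (about 1 N at the plunger) once the plunger is in; locked while it is out in a hole, with about 0.02 rad of play either way
- index_plunger (a joint): the spring indexing plunger carried on an ear of the table: 0 m fully up (locked in a hole), 0.011 m fully pressed in (straight down). About 4 N to start it, about 8.5 N fully in. The table comes free at 0.009 m. Let go between two holes, it stays at about 0.009 m, riding under the ring, and springs up by itself when the table brings it to a hole; let go within about 3 degrees of a hole, it pulls the table into place and springs up
- plunger_top (a point): centre of the flat top of the plunger's black mushroom head (42 mm across, 13 mm thick, top 80 mm above the bench when up); it goes round with the table at a radius of 72 mm and goes down with the plunger. z is up. Below the head a steel stem, then a fixed dark collar of 38 mm diameter on the ear, its top 56 mm above the bench; the head pressed down with closed fingertips can be carried round by friction, and the collar's side can be pushed too
- table_centre (a point): the point where the turning axis meets the table's top, 46 mm above the bench; does not move during a run. z is up, x points from the axis to the hole in which the plunger stands at the start
- ring_peg_0: loose wooden ring peg, 24 mm diameter, 56 mm tall, upright in a brass socket ring (8 mm high) on the table, 31 mm from the axis, 120 degrees counterclockwise of the plunger (seen from above); origin at the centre of its foot, z up. Its top stands 102 mm above the bench
- ring_peg_1: loose wooden ring peg, 24 mm diameter, 56 mm tall, upright in a brass socket ring (8 mm high) on the table, 31 mm from the axis, opposite the plunger (seen from above); origin at the centre of its foot, z up. Its top stands 102 mm above the bench
- ring_peg_2: loose wooden ring peg, 24 mm diameter, 56 mm tall, upright in a brass socket ring (8 mm high) on the table, 31 mm from the axis, 120 degrees clockwise of the plunger (seen from above); origin at the centre of its foot, z up. Its top stands 102 mm above the bench
- side_cutter: loose side-cutting pliers, 49x150x12 mm, lying at the front left; origin at the centre of its underside
- felt_pen: loose felt pen, 17x135x16 mm, lying at the front right; origin at the centre of its underside
- round_tin: loose round tin, 60 mm across, 27 mm high, behind the table to the left; origin at the centre of its underside
- flux_bottle: loose small dropper bottle, 33 mm across, 102 mm high, at the front right; origin at the centre of its underside
- punch: loose steel doming punch, 13x64x13 mm, lying at the right; origin at the centre of its underside

How it is judged (in metres and radians):
On the way:
1. the plunger is pressed in (more than 9 mm) while the table still stands at its first hole (value of joint index_plunger above 0.009 m and value of joint index_table between -0.15 and 0.15 rad), for 0.04 s.
At the end, for the whole second after the job is handed in: The table stands at rest one hole (60 degrees, within 3.4 degrees) clockwise of where it began, the plunger is sprung up to within 2 mm, the three ring pegs stand upright (within 0.2 rad) in their sockets, and the things round the table are within 30 mm of where they lay (value of joint index_table between 0.987 and 1.107 rad and value of joint index_plunger below 0.002 m and velocity of joint index_table between -0.05 and 0.05 rad/s and angle between each of ring_peg_0, ring_peg_1, ring_peg_2's own z axis and vertical below 0.2 rad and height (world z) of each of ring_peg_0, ring_peg_1, ring_peg_2 below 0.054 m and horizontal distance between each of ring_peg_0, ring_peg_1, ring_peg_2 and table_centre below 0.04 m and distance of each of side_cutter, felt_pen, round_tin, flux_bottle, punch from where it was at the start of the episode below 0.03 m); the robot touches nothing.
It fails at once if a ring peg is lifted more than 12 mm off the table or knocked over (height (world z) of any of ring_peg_0, ring_peg_1, ring_peg_2 above 0.058 m or angle between any of ring_peg_0, ring_peg_1, ring_peg_2's own z axis and vertical above 0.4 rad).
It fails at once if a thing lying round the table is pushed more than 30 mm or lifted (distance of any of side_cutter, felt_pen, round_tin, flux_bottle, punch from where it was at the start of the episode above 0.03 m or height (world z) of any of side_cutter, felt_pen, round_tin, flux_bottle, punch above 0.02 m).
It fails at once if the plunger's head is straddled by the fingers (grasp point sunk into it), as for a pinch, instead of pressed from above (horizontal distance between the grasp point and plunger_top below 0.018 m and z of the grasp point in the frame of plunger_top below 0.002 m).
It also fails if it takes over 40 s, if anything falls off the work surface, if the arm or the gripper's body presses on something with over 40 N, if the wrist force passes 120 N, or if a joint passes its speed limit or range.

## Robot

A 6-joint arm with a two-finger parallel gripper is mounted at the origin on a cart in front of the work surface, level with it; the furniture and walls round the work are solid. World frame = base frame: x ahead of the robot, y to its left, z up, the work surface at z = 0. Lengths are in mm, angles in rad, forces in N, time in s.
With the tool pointing down it reaches from about 350 to 1000 mm from the base axis. Payload 7.1 kg.
Tool frame: the origin (TCP) lies between the finger pads; the fingertips stand 14 mm ahead of it and the grasp point (between the pads) lies 5 mm behind it; x points along the fingers, y is the direction in which the jaws open and shut, and the axes are right-handed (so a half turn about x gives the same grasp; the last joint's range is limited). The gripper opens to 85 mm and grips with 20 to 120 N. Pads are 22 mm wide; open, the fingers measure 114 mm over their backs; the gripper's body (76 mm by 85 mm) begins 54 mm behind the grasp point. The pads swing forward as they close: fully open they stand 13 mm farther back than shut.
Start: joints at [1.273, 0.423, 1.63, -0, 1.089, -0.019], TCP at [171.97, 600.859, 245.319] pointing down, gripper open.
Joint ranges: [-3, 3], [-0.9, 2.11], [0.09, 2.58], [-1.31, 4.45], [0.11, 2.69], [-2.54, 2.54]. Speed limits (rad/s): [2.39, 2.39, 3.01, 3.14, 3.14, 3.14].

## Interface

Orientations are given as a unit quaternion [x, y, z, w].
In Python, from bench import manip gives the robot as it stands.
- The arm moves only by the tool send_rows, never from a script. Its argument "series" is a list of rows, each an object of numbers: "wx", "wy", "wz": the turn, a rotation vector about the tool's x, y, z in degrees; "tx", "ty", "tz": the shift along the tool's x, y, z in m; "grip": the opening, from -1 (shut) to 1 (fully open), so that 0 is half open. A call has 1 to 12 rows; each row is the pose to reach, as a shift and turn from the pose commanded when the call began, along the tool's axes at that moment; what a row does not reach only later rows make up. A row lasts 1/12 s, in which the tool goes at most 41.7 mm and 7.16 degrees, less where a joint would pass 70% of its speed; a pose out of reach is approached as far as the arm can. A call with a gripper value outside its range is refused whole. The fingers move at their own pace and stop on an object; "squeeze" is the grip in N (left out, the last holds). Time passes only in rows, so rows that repeat a pose let the fingers close. It gives the time, the measured TCP pose, the force and the opening at its end, in the units of the state.
- manip.get_state(): the state, without advancing time (a new reading comes with each control period).
- manip.get_image(name): name is "side" or "top" or "wrist"; returns the picture (420x560x3 uint8, red, green, blue); there is no depth.
- manip.camera_model(name): a dict with "fovy" (degrees; the focal length in pixels is half the picture's height over the tangent of half this angle, whatever the lens; pixels are square), "cx", "cy" (the principal point, pixels), "pose" (4x4, takes a point from camera to world coordinates); the wrist camera has in their place "T_tool_cam" (4x4, takes a point from camera to tool coordinates, whose origin is the TCP and whose axes are the tool frame's). Camera axes: x right, y down, z forward; pixel columns grow to the right and rows downward; lengths in mm; the calibration is good to about 2 mm. A picture is of the moment at which its call begins: read the wrist's pose just before it. camera_model takes no time and is no camera call.
- manip.job_done(): hands the job in, once; it reports no verdict.
Trained networks look in the newest picture that a camera, given by its name, has taken for a name from the list of things; names that differ only in an ending like _2 or _b are one class to them, and where a whole thing is asked for, a point or a joint stands for the part that bears it (a point fixed in the world has none). Each returns a list of dicts, best first, with "score" (0 to 1); they miss things now and then, are a little off and sometimes report something else, mostly with a low value. They report only what shows in the picture. A call takes as long as a camera call.
- manip.recognise(camera, name): "centre" ([x, y, z] in mm, in world coordinates, good to about 4 mm: the middle of the surface that is visible of it).
The state is a dict: "time_s": time; "joint_positions": joint angles; "dq": joint speeds; "joint_torque": joint torques, N m; "tcp_pos": TCP position; "tcp_rot": TCP orientation; "force": force on the tool from outside, world axes, zero at the start; "torque": the same for the moment, N m; "grip_width": finger opening in mm.
Only numpy, scipy, OpenCV 4.12 (cv2) and the standard library are available. Lean on these libraries where they do the work, as an engineer would, in place of code of your own. Each camera call takes 0.05 s, during which the arm holds its last target.

## Working session

There is one attempt and no reset: what is moved stays moved. The work goes in short steps, Python scripts to look and compute and a tool call to move; the robot and the scene stay as the last step left them, time stands still between calls to the robot, and variables do not carry over. Pictures are saved under pics/ and viewed, and the job is handed in when it is done.

Besides the shell and the picture viewer there is one more tool, called as name(argument=value, ...) on one line, values as JSON. send_rows: Moves the arm, as the interface text tells. Its arguments: {"type":"object","properties":{"series":{"type":"array"},"squeeze":{"type":"number"}},"required":["series"]}

```bash
mkdir -p pics; ls
python3 - <<'E'
from bench import manip
import cv2
s=manip.get_state(); print(s)
for c in ["top","side","wrist"]:
    im=manip.get_image(c); cv2.imwrite(f"pics/{c}0.png",im[:,:,::-1])
    m=manip.camera_model(c); print(c,m)
for n in ["plunger_top","index_table","ring_peg_0"]:
    print(n,manip.recognise("top",n))
E
```

```text
pics
{'time_s': 0.0, 'joint_positions': array([ 1.27296418e+00,  4.23880724e-01,  1.63070316e+00, -4.11092472e-06,
        1.08860141e+00, -1.90060904e-02]), 'dq': array([ 1.55281829e-04, -9.55471830e-04,  3.60581532e-04,  3.62634823e-05,
       -1.49268376e-03, -1.13265585e-03]), 'joint_torque': array([ 1.79855266e-03, -5.57368863e+01, -2.81754184e+01,  9.71957866e-05,
        7.15682298e-03, -7.66714402e-05]), 'tcp_pos': array([171.8397757 , 600.35567118, 244.51560314]), 'tcp_rot': array([ 0.09770394,  0.70033367, -0.09881641,  0.70015855]), 'force': array([-0.60913635,  0.43905226,  0.05445477]), 'torque': array([ 0.00137992, -0.06307252,  0.00460918]), 'grip_width': 85.58976558501254}
top {'fovy': 56.48547520031432, 'cx': 279.81023338795285, 'cy': 207.76198495158133, 'pose': array([[ 6.05515507e-03, -9.97905919e-01,  6.43980706e-02,
         4.89297704e+02],
       [-9.99821860e-01, -7.19289941e-03, -1.74502198e-02,
        -9.49525522e+01],
       [ 1.78768865e-02, -6.42809350e-02, -9.97771707e-01,
         9.48386895e+02],
       [ 0.00000000e+00,  0.00000000e+00,  0.00000000e+
[... 494 characters left out ...]
565135, 'cx': 281.7043625661058, 'cy': 214.06261885868423, 'T_tool_cam': array([[ 3.50132947e-04, -2.77520906e-01,  9.60719535e-01,
        -1.27378182e+02],
       [ 9.99999839e-01,  5.25110266e-04, -2.12761172e-04,
         5.99433513e-01],
       [-4.45438017e-04,  9.60719455e-01,  2.77521046e-01,
        -7.13364380e+01],
       [ 0.00000000e+00,  0.00000000e+00,  0.00000000e+00,
         1.00000000e+00]])}
plunger_top [{'centre': [555.2, -121.1, 79.2], 'score': 0.69}]
index_table [{'centre': [501.2, -128.9, 42.5], 'score': 0.9}, {'centre': [551.9, -121.4, 78.8], 'score': 0.4}]
ring_peg_0 [{'centre': [473.3, -163.4, 96.2], 'score': 0.53}, {'centre': [458.5, -138.2, 95.8], 'score': 0.38}]
```

View pics/top0.png

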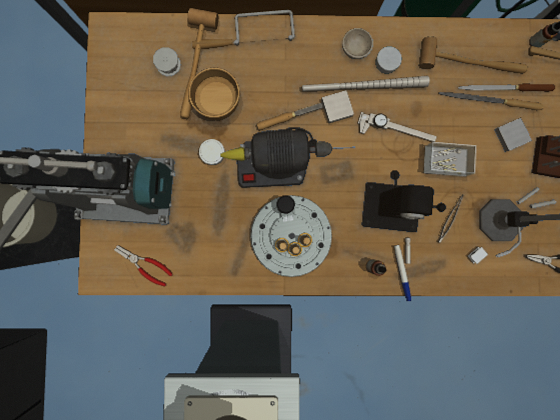

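View pics/side0.png

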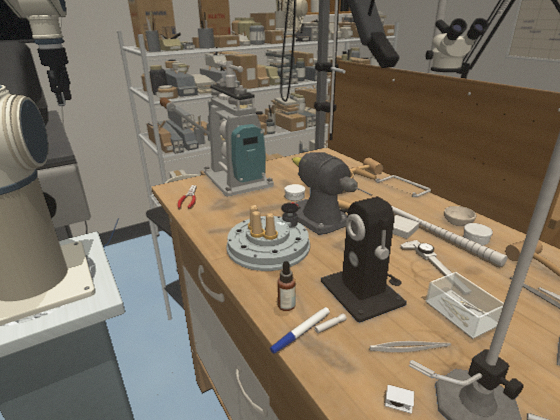

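```bash
cat > h.py <<'E'
import numpy as np, cv2
from bench import manip
from scipy.spatial.transform import Rotation as R
def ray(m,u,v,z,pose=None):
    P=m["pose"] if pose is None else pose
    f=210/np.tan(np.radians(m["fovy"]/2))
    d=P[:3,:3]@np.array([(u-m["cx"])/f,(v-m["cy"])/f,1]); o=P[:3,3]
    return o+d*(z-o[2])/d[2]
def proj(m,p,pose=None):
    P=m["pose"] if pose is None else pose
    f=210/np.tan(np.radians(m["fovy"]/2))
    q=P[:3,:3].T@(np.array(p)-P[:3,3]); return f*q[0]/q[2]+m["cx"],f*q[1]/q[2]+m["cy"]
def wpose(s,m):
    T=np.eye(4);T[:3,:3]=R.from_quat(s["tcp_rot"]).as_matrix();T[:3,3]=s["tcp_pos"]
    return T@m["T_tool_cam"]
E
python3 - <<'E'
import cv2
im=cv2.imread("pics/top0.png"); c=im[110:290,200:440]
cv2.imwrite("pics/topc.png",cv2.resize(c,None,fx=3.3,fy=3.3,interpolation=cv2.INTER_CUBIC))
im=cv2.imread("pics/side0.png"); c=im[130:290,200:420]
cv2.imwrite("pics/sidec.png",cv2.resize(c,None,fx=3.6,fy=3.6,interpolation=cv2.INTER_CUBIC))
E
```

```text
(no output)
```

View pics/topc.png

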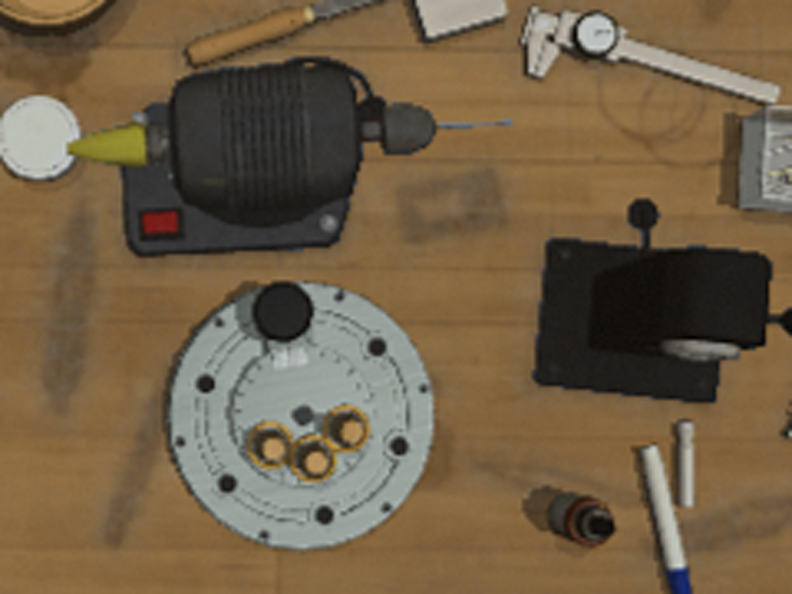

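View pics/sidec.png

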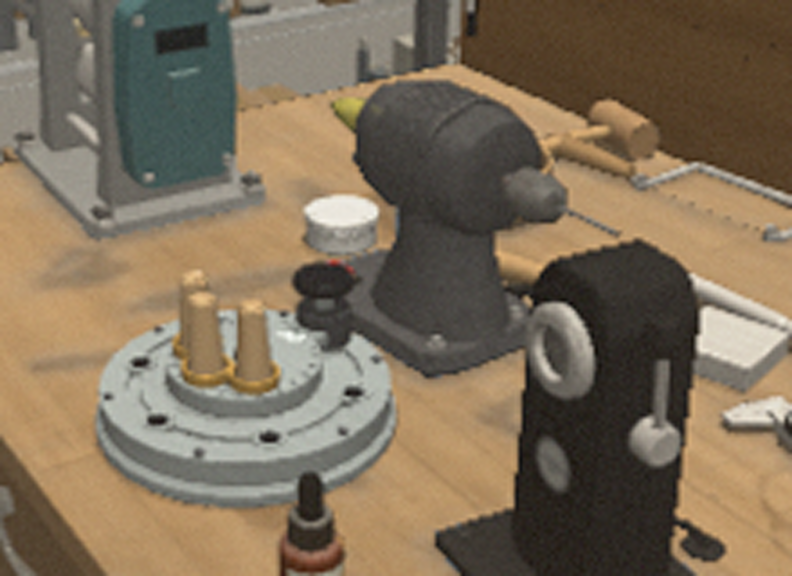

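Run:
```python
from h import *
m=manip.camera_model("top")
c=lambda x,y:(200+x/3.3,110+y/3.3)
print("head",ray(m,*c(283,311),80)," centre",ray(m,*c(303,415),46))
h=np.array([ray(m,*c(*p),30)[:2] for p in [(377,346),(399,446),(325,515),(227,484),(205,384)]])
print(h)
A=np.c_[2*h,np.ones(5)];s=np.linalg.lstsq(A,(h**2).sum(1),rcond=None)[0];print("holes centre",s[:2],np.sqrt(s[2]+s[0]**2+s[1]**2))
print(np.degrees(np.arctan2(h[:,1]-s[1],h[:,0]-s[0])))
for z in (100,150,200): print("grinder edge",z,ray(m,*c(265,222),z), ray(m,*c(360,150),z))
print("base edge",ray(m,*c(235,250),10))
for n in ["side_cutter","felt_pen","round_tin","flux_bottle","punch"]: print(n,manip.recognise("top",n)[:1])
for n in ["plunger_top","ring_peg_0","index_table"]: print(n,manip.recognise("side",n)[:3])
ms=manip.camera_model("side")
# side: grinder top  at crop (400,85)->px ; front silhouettes
for p in [(290+0,90)]: pass
s=manip.get_state();print(s["tcp_pos"],R.from_quat(s["tcp_rot"]).as_matrix())
```

```text
head [ 553.29859066 -123.34537137   80.        ]  centre [ 483.10463482 -138.79599846   46.        ]
[[ 532.43135121 -192.22616046]
 [ 461.43260241 -207.90925241]
 [ 412.54067585 -155.4316225 ]
 [ 433.98980468  -85.97335055]
 [ 504.55725098  -69.78777742]]
holes centre [ 483.21981071 -138.99420095] 72.42200275217073
[ -47.24743286 -107.54413434 -166.90778898  132.87679086   72.864638  ]
grinder edge 100 [ 610.84707131 -110.46306337  100.        ] [ 659.66337182 -173.42545491  100.        ]
grinder edge 150 [ 603.68351376 -109.54894557  150.        ] [ 649.62280728 -168.80062494  150.        ]
grinder edge 200 [ 596.51995622 -108.63482778  200.        ] [ 639.58224275 -164.17579497  200.        ]
base edge [602.9289807  -90.28800937  10.        ]
side_cutter [{'centre': [421.1, 210.7, 10.2], 'score': 0.78}]
felt_pen [{'centre': [399.7, -401.4, 11.0], 'score': 0.93}]
round_tin [{'centre': [483.5, -129.8, 34.7], 'score': 0.7}]
flux_bottle [{'centre': [415.6, -325.6, 60.7], 'score': 0.8}]
punch []
plunger_top [{'centre': [548.8, -127.1, 82.2], 'score': 0.53}]
ring_peg_0 [{'centre': [473.0, -174.5, 76.5], 'score': 0.76}, {'centre': [451.3, -151.1, 76.5], 'score': 0.72}, {'centre': [456.6, -117.6, 94.7], 'score': 0.57}]
index_table [{'centre': [501.9, -148.4, 44.8], 'score': 0.61}]
[171.96745362 600.85741602 245.32481842] [[-5.12142983e-06  2.75211319e-01  9.61383758e-01]
 [ 1.36119922e-05  9.61383758e-01 -2.75211319e-01]
 [-1.00000000e+00  1.16768727e-05 -8.66983378e-06]]
```

Run:
```python
from h import *
ms=manip.camera_model("side")
for y in(-80,-120,-150):
  for x in (605,650):
    print(x,y,[(z,[round(200*0+ (a-o)*3.6) for a,o in zip(proj(ms,[x,y,z]),(200,130))]) for z in (0,60,80,100,120,140,160,180)])
```

```text
605 -80 [(0, [349, 331]), (60, [349, 256]), (80, [350, 231]), (100, [350, 205]), (120, [350, 178]), (140, [350, 151]), (160, [350, 123]), (180, [351, 95])]
650 -80 [(0, [400, 315]), (60, [402, 241]), (80, [402, 216]), (100, [403, 190]), (120, [404, 164]), (140, [405, 137]), (160, [405, 110]), (180, [406, 82])]
605 -120 [(0, [380, 354]), (60, [382, 278]), (80, [382, 252]), (100, [383, 225]), (120, [383, 198]), (140, [384, 170]), (160, [384, 141]), (180, [385, 112])]
650 -120 [(0, [432, 337]), (60, [435, 262]), (80, [436, 236]), (100, [437, 210]), (120, [438, 183]), (140, [439, 156]), (160, [440, 128]), (180, [441, 99])]
605 -150 [(0, [405, 373]), (60, [407, 296]), (80, [408, 269]), (100, [409, 241]), (120, [410, 214]), (140, [411, 185]), (160, [411, 156]), (180, [412, 126])]
650 -150 [(0, [458, 355]), (60, [462, 279]), (80, [463, 253]), (100, [464, 226]), (120, [465, 198]), (140, [467, 170]), (160, [468, 141]), (180, [470, 112])]
```

Run:
```python
from h import *
ms=manip.camera_model("side")
for p in [(480,170),(600,170)]:
    print(p,[(z,[round(a) for a in proj(ms,[*p,z])]) for z in (0,100,200,300,400)])
s=manip.get_state();print(s["time_s"])
Rm=R.from_quat(s["tcp_rot"]).as_matrix();p0=np.array([171.97,600.86])
for w in [(300,300),(400,50),(548,-124)]:
    d=Rm.T@np.array([w[0]-p0[0],w[1]-p0[1],0]);print(w,d.round(1),np.linalg.norm(d))
```

```text
(480, 170) [(0, [215, 198]), (100, [212, 166]), (200, [208, 132]), (300, [205, 94]), (400, [200, 53])]
(600, 170) [(0, [251, 189]), (100, [249, 158]), (200, [248, 125]), (300, [246, 89]), (400, [244, 50])]
0.7
(300, 300) [  -0.  -254.   205.9] 326.9685313604354
(400, 50) [  -0.  -466.8  370.8] 596.1915971397116
(548, -124) [  -0.  -593.4  561. ] 816.5908280773182
```

send_rows(series=[{"ty": -0.032, "tz": 0.026, "grip": -1}, {"ty": -0.064, "tz": 0.051, "grip": -1}, {"ty": -0.095, "tz": 0.077, "grip": -1}, {"ty": -0.127, "tz": 0.103, "grip": -1}, {"ty": -0.159, "tz": 0.129, "grip": -1}, {"ty": -0.19, "tz": 0.154, "grip": -1}, {"ty": -0.222, "tz": 0.18, "grip": -1}, {"ty": -0.254, "tz": 0.206, "grip": -1}, {"ty": -0.284, "tz": 0.23, "grip": -1}, {"ty": -0.315, "tz": 0.253, "grip": -1}, {"ty": -0.345, "tz": 0.277, "grip": -1}, {"ty": -0.376, "tz": 0.3, "grip": -1}], squeeze=30)

```text
schema error: expected keys wx, wy, wz, tx, ty, tz, grip
```

send_rows(series=[{"wx": 0, "wy": 0, "wz": 0, "tx": 0, "ty": -0.032, "tz": 0.026, "grip": -1}, {"wx": 0, "wy": 0, "wz": 0, "tx": 0, "ty": -0.064, "tz": 0.051, "grip": -1}, {"wx": 0, "wy": 0, "wz": 0, "tx": 0, "ty": -0.095, "tz": 0.077, "grip": -1}, {"wx": 0, "wy": 0, "wz": 0, "tx": 0, "ty": -0.127, "tz": 0.103, "grip": -1}, {"wx": 0, "wy": 0, "wz": 0, "tx": 0, "ty": -0.159, "tz": 0.129, "grip": -1}, {"wx": 0, "wy": 0, "wz": 0, "tx": 0, "ty": -0.19, "tz": 0.154, "grip": -1}, {"wx": 0, "wy": 0, "wz": 0, "tx": 0, "ty": -0.222, "tz": 0.18, "grip": -1}, {"wx": 0, "wy": 0, "wz": 0, "tx": 0, "ty": -0.254, "tz": 0.206, "grip": -1}, {"wx": 0, "wy": 0, "wz": 0, "tx": 0, "ty": -0.284, "tz": 0.23, "grip": -1}, {"wx": 0, "wy": 0, "wz": 0, "tx": 0, "ty": -0.315, "tz": 0.253, "grip": -1}, {"wx": 0, "wy": 0, "wz": 0, "tx": 0, "ty": -0.345, "tz": 0.277, "grip": -1}, {"wx": 0, "wy": 0, "wz": 0, "tx": 0, "ty": -0.376, "tz": 0.3, "grip": -1}], squeeze=30)

```text
time_s: 1.7
tcp_pos: [357.4, 155.2, 245.8]
tcp_rot: [0.098, 0.7, -0.098, 0.701]
force: [0.8, 0.6, 0.4]
grip_width: 0.0
```

send_rows(series=[{"wx": 0, "wy": 0, "wz": 0, "tx": 0, "ty": -0.03, "tz": 0.024, "grip": -1}, {"wx": 0, "wy": 0, "wz": 0, "tx": 0, "ty": -0.06, "tz": 0.047, "grip": -1}, {"wx": 0, "wy": 0, "wz": 0, "tx": 0, "ty": -0.091, "tz": 0.071, "grip": -1}, {"wx": -3, "wy": 0, "wz": 0, "tx": 0, "ty": -0.117, "tz": 0.099, "grip": -1}, {"wx": -6, "wy": 0, "wz": 0, "tx": 0, "ty": -0.143, "tz": 0.128, "grip": -1}, {"wx": -9, "wy": 0, "wz": 0, "tx": 0, "ty": -0.17, "tz": 0.156, "grip": -1}, {"wx": -12, "wy": 0, "wz": 0, "tx": 0, "ty": -0.196, "tz": 0.184, "grip": -1}, {"wx": -16, "wy": 0, "wz": 0, "tx": 0, "ty": -0.222, "tz": 0.212, "grip": -1}, {"wx": -16, "wy": 0, "wz": 0, "tx": 0, "ty": -0.222, "tz": 0.212, "grip": -1}, {"wx": -16, "wy": 0, "wz": 0, "tx": 0, "ty": -0.222, "tz": 0.212, "grip": -1}], squeeze=30)

```text
time_s: 2.53
tcp_pos: [500.3, -116.6, 245.2]
tcp_rot: [0.001, 0.707, -0.001, 0.707]
force: [-0.4, 0.2, -0.5]
grip_width: 0.2
```

Run:
```python
from h import *
s=manip.get_state();im=manip.get_image("wrist");cv2.imwrite("pics/w1.png",im[:,:,::-1])
im=manip.get_image("side");cv2.imwrite("pics/s1.png",im[:,:,::-1])
m=manip.camera_model("wrist");P=wpose(s,m)
print(s)
for p in [(553.4,-123.1,80),(483.2,-139,46)]: print(proj(m,p,P))
```

```text
{'time_s': 2.5333, 'joint_positions': array([-2.52137349e-01,  2.60137278e-01,  1.87375491e+00,  3.88049049e-05,
        1.00753563e+00, -1.82020843e+00]), 'dq': array([ 0.04121794, -0.02461761,  0.05179179,  0.00784741,  0.00743449,
        0.02472514]), 'joint_torque': array([ -1.34932492, -43.1120646 , -28.09973896,  -0.1333527 ,
        -0.20676029,  -0.34421878]), 'tcp_pos': array([ 500.2820966 , -116.58433855,  245.17697798]), 'tcp_rot': array([ 0.00096762,  0.70704678, -0.00097407,  0.70716545]), 'force': array([-0.39943208,  0.16811431, -0.48309256]), 'torque': array([0.07217538, 0.01017766, 0.01939796]), 'grip_width': 0.2054972968481958}
(np.float64(273.5159221479081), np.float64(257.92431042132023))
(np.float64(256.1702391975858), np.float64(171.4736578565826))
```

View pics/w1.png

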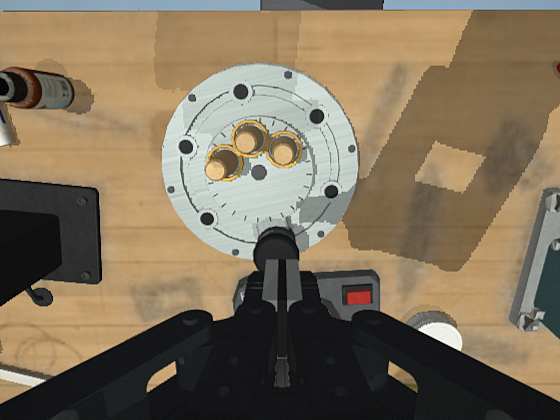

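View pics/s1.png

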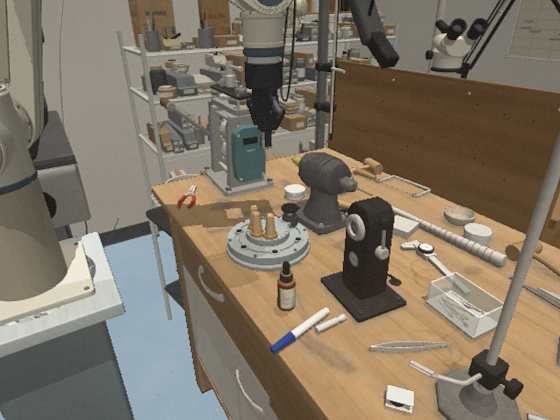

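send_rows(series=[{"wx": 0, "wy": 0, "wz": 0, "tx": 0, "ty": -0.004, "tz": 0.024, "grip": -1}, {"wx": 0, "wy": 0, "wz": 0, "tx": 0.01, "ty": -0.0085, "tz": 0.048, "grip": -1}, {"wx": 0, "wy": 0, "wz": 0, "tx": 0.04, "ty": -0.0085, "tz": 0.048, "grip": -1}, {"wx": 0, "wy": 0, "wz": 0, "tx": 0.07, "ty": -0.0085, "tz": 0.048, "grip": -1}, {"wx": 0, "wy": 0, "wz": 0, "tx": 0.1, "ty": -0.0085, "tz": 0.048, "grip": -1}, {"wx": 0, "wy": 0, "wz": 0, "tx": 0.125, "ty": -0.0085, "tz": 0.048, "grip": -1}, {"wx": 0, "wy": 0, "wz": 0, "tx": 0.135, "ty": -0.0085, "tz": 0.048, "grip": -1}, {"wx": 0, "wy": 0, "wz": 0, "tx": 0.135, "ty": -0.0085, "tz": 0.048, "grip": -1}, {"wx": 0, "wy": 0, "wz": 0, "tx": 0.135, "ty": -0.0085, "tz": 0.048, "grip": -1}], squeeze=30)

```text
time_s: 3.38
tcp_pos: [547.6, -122.7, 110.8]
tcp_rot: [-0.0, 0.707, 0.001, 0.707]
force: [0.6, -0.3, 0.5]
grip_width: 0.1
```

Run:
```python
from h import *
s=manip.get_state();im=manip.get_image("wrist");cv2.imwrite("pics/w2.png",im[:,:,::-1])
im=manip.get_image("side")[130:290,200:420];cv2.imwrite("pics/s2.png",cv2.resize(im[:,:,::-1],None,fx=3.6,fy=3.6,interpolation=cv2.INTER_CUBIC))
im=manip.get_image("top")[110:290,200:440];cv2.imwrite("pics/t2.png",cv2.resize(im[:,:,::-1],None,fx=3.3,fy=3.3,interpolation=cv2.INTER_CUBIC))
m=manip.camera_model("wrist");P=wpose(s,m)
print(s["tcp_pos"],s["tcp_rot"],s["force"])
for p in [(553.4,-122.1,80),(483.2,-138,46)]: print(proj(m,p,P))
```

```text
[ 547.6450605  -122.67014634  110.84614224] [-4.54634030e-04  7.07197872e-01  5.16328778e-04  7.07015344e-01] [ 0.57249287 -0.30029968  0.45971599]
(np.float64(281.12312891377843), np.float64(276.73314229344754))
(np.float64(250.57453483683892), np.float64(122.94839523796442))
```

View pics/w2.png

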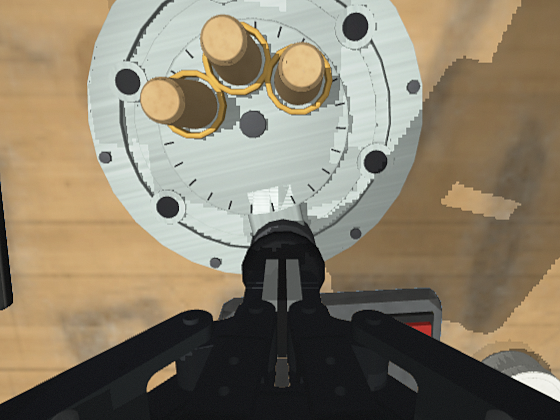

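View pics/s2.png

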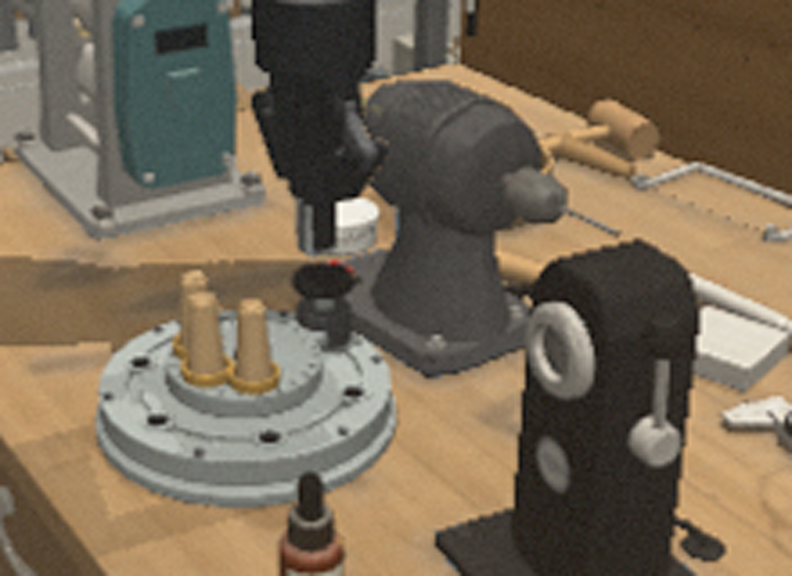

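View pics/t2.png

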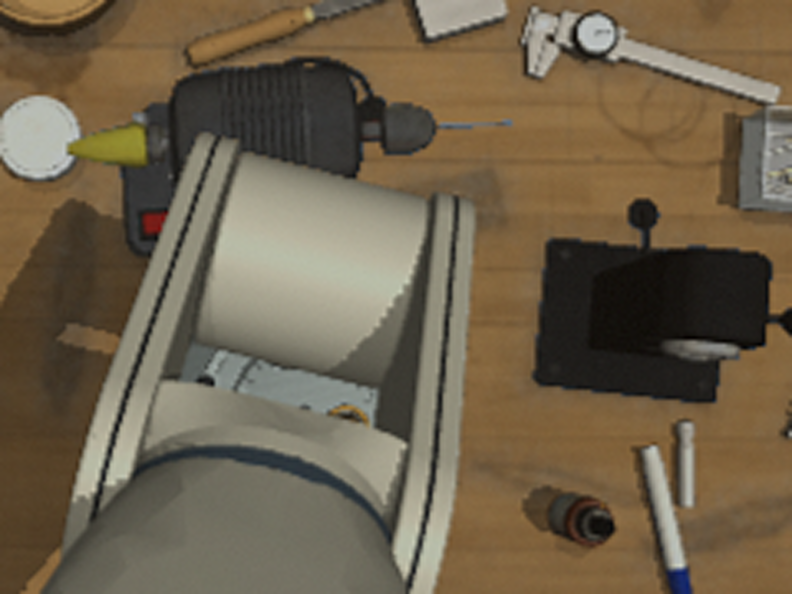

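send_rows(series=[{"wx": 0, "wy": 0, "wz": 0, "tx": 0.008, "ty": 0, "tz": 0, "grip": -1}, {"wx": 0, "wy": 0, "wz": 0, "tx": 0.014, "ty": 0, "tz": 0, "grip": -1}, {"wx": 0, "wy": 0, "wz": 0, "tx": 0.018, "ty": 0, "tz": 0, "grip": -1}, {"wx": 0, "wy": 0, "wz": 0, "tx": 0.022, "ty": 0, "tz": 0, "grip": -1}, {"wx": 0, "wy": 0, "wz": 0, "tx": 0.024, "ty": 0, "tz": 0, "grip": -1}, {"wx": 0, "wy": 0, "wz": 0, "tx": 0.024, "ty": 0, "tz": 0, "grip": -1}, {"wx": 0, "wy": 0, "wz": 0, "tx": 0.024, "ty": 0, "tz": 0, "grip": -1}])

```text
time_s: 4.12
tcp_pos: [547.8, -123.5, 86.4]
tcp_rot: [-0.0, 0.707, 0.0, 0.707]
force: [-1.2, 1.5, 5.6]
grip_width: -0.4
```

send_rows(series=[{"wx": 0, "wy": 0, "wz": 0, "tx": 0.002, "ty": 0, "tz": 0, "grip": -1}, {"wx": 0, "wy": 0, "wz": 0, "tx": 0.004, "ty": 0, "tz": 0, "grip": -1}, {"wx": 0, "wy": 0, "wz": 0, "tx": 0.005, "ty": 0, "tz": 0, "grip": -1}, {"wx": 0, "wy": 0, "wz": 0, "tx": 0.005, "ty": 0, "tz": 0, "grip": -1}, {"wx": 0, "wy": 0, "wz": 0, "tx": 0.005, "ty": 0, "tz": 0, "grip": -1}])

```text
time_s: 4.53
tcp_pos: [548.1, -123.9, 82.9]
tcp_rot: [-0.0, 0.707, -0.0, 0.707]
force: [-5.1, 0.0, 20.6]
grip_width: 0.0
```

```bash
python3 -c "
import numpy as np
for t in range(0,64,3):
  a=np.radians(12.3-t);b=np.radians(12.3);print(t,(66.3*(np.sin(a)-np.sin(b))).round(1),(66.3*(np.cos(a)-np.cos(b))).round(1))"
```

```text
0 0.0 0.0
3 -3.4 0.7
6 -6.8 1.1
9 -10.3 1.4
12 -13.8 1.5
15 -17.2 1.4
18 -20.7 1.2
21 -24.2 0.8
24 -27.6 0.1
27 -30.9 -0.6
30 -34.3 -1.6
33 -37.6 -2.8
36 -40.8 -4.1
39 -43.9 -5.5
42 -47.0 -7.2
45 -49.9 -9.0
48 -52.8 -10.9
51 -55.6 -13.0
54 -58.2 -15.3
57 -60.8 -17.7
60 -63.2 -20.2
63 -65.4 -22.8
```

send_rows(series=[{"wx": 0, "wy": 0, "wz": 0, "tx": 0, "ty": -0.0017, "tz": 0.0004, "grip": -1}, {"wx": 0, "wy": 0, "wz": 0, "tx": 0, "ty": -0.0034, "tz": 0.0007, "grip": -1}, {"wx": 0, "wy": 0, "wz": 0, "tx": 0, "ty": -0.0068, "tz": 0.0011, "grip": -1}, {"wx": 0, "wy": 0, "wz": 0, "tx": 0, "ty": -0.0103, "tz": 0.0014, "grip": -1}, {"wx": 0, "wy": 0, "wz": 0, "tx": 0, "ty": -0.0138, "tz": 0.0015, "grip": -1}, {"wx": 0, "wy": 0, "wz": 0, "tx": 0, "ty": -0.0172, "tz": 0.0014, "grip": -1}, {"wx": 0, "wy": 0, "wz": 0, "tx": 0, "ty": -0.0207, "tz": 0.0012, "grip": -1}, {"wx": 0, "wy": 0, "wz": 0, "tx": 0, "ty": -0.0242, "tz": 0.0008, "grip": -1}, {"wx": 0, "wy": 0, "wz": 0, "tx": 0, "ty": -0.0276, "tz": 0.0001, "grip": -1}, {"wx": 0, "wy": 0, "wz": 0, "tx": 0, "ty": -0.0276, "tz": 0.0001, "grip": -1}])

```text
time_s: 5.37
tcp_pos: [549.4, -152.0, 83.0]
tcp_rot: [-0.0, 0.706, -0.0, 0.708]
force: [-0.8, 0.2, 15.7]
grip_width: 0.2
```

Run:
```python
from h import *
s=manip.get_state();im=manip.get_image("wrist");cv2.imwrite("pics/w3.png",im[:,:,::-1])
m=manip.camera_model("wrist");P=wpose(s,m)
print(s["tcp_pos"],s["force"],s["torque"],s["joint_positions"])
for t in (24,):
  a=np.radians(12.8-t)
  print(proj(m,(483.2+72*np.cos(a),-138+72*np.sin(a),69),P))
```

```text
[ 549.37420133 -151.97132639   82.97173264] [-0.82222102  0.24010692 15.73285571] [-0.00455006  0.15609567 -0.03044567] [-2.90772985e-01  5.75028255e-01  1.84396121e+00  5.13057427e-05
  7.18828176e-01 -1.86146257e+00]
(np.float64(279.74804364558577), np.float64(291.1454418026291))
```

View pics/w3.png

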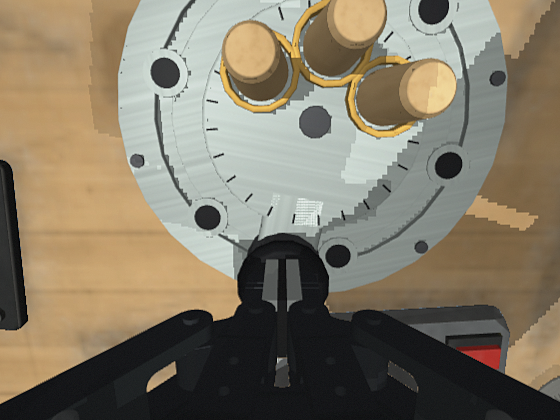

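send_rows(series=[{"wx": 0, "wy": 0, "wz": 0, "tx": 0, "ty": -0.0033, "tz": -0.0007, "grip": -1}, {"wx": 0, "wy": 0, "wz": 0, "tx": 0, "ty": -0.0067, "tz": -0.0017, "grip": -1}, {"wx": 0, "wy": 0, "wz": 0, "tx": 0, "ty": -0.01, "tz": -0.0029, "grip": -1}, {"wx": 0, "wy": 0, "wz": 0, "tx": 0, "ty": -0.0132, "tz": -0.0042, "grip": -1}, {"wx": 0, "wy": 0, "wz": 0, "tx": 0, "ty": -0.0163, "tz": -0.0056, "grip": -1}, {"wx": 0, "wy": 0, "wz": 0, "tx": 0, "ty": -0.0194, "tz": -0.0073, "grip": -1}, {"wx": 0, "wy": 0, "wz": 0, "tx": 0, "ty": -0.0223, "tz": -0.0091, "grip": -1}, {"wx": 0, "wy": 0, "wz": 0, "tx": 0, "ty": -0.0252, "tz": -0.011, "grip": -1}, {"wx": 0, "wy": 0, "wz": 0, "tx": 0, "ty": -0.028, "tz": -0.0131, "grip": -1}, {"wx": 0, "wy": 0, "wz": 0, "tx": 0, "ty": -0.0306, "tz": -0.0154, "grip": -1}, {"wx": 0, "wy": 0, "wz": 0, "tx": 0, "ty": -0.0323, "tz": -0.0169, "grip": -1}, {"wx": 0, "wy": 0, "wz": 0, "tx": 0, "ty": -0.0323, "tz": -0.0169, "grip": -1}])

```text
time_s: 6.42
tcp_pos: [532.6, -184.3, 83.0]
tcp_rot: [-0.0, 0.706, -0.001, 0.709]
force: [0.1, -0.4, 14.6]
grip_width: -0.2
```

Run:
```python
from h import *
s=manip.get_state();im=manip.get_image("wrist");cv2.imwrite("pics/w4.png",im[:,:,::-1])
im=manip.get_image("side")[130:290,200:420];cv2.imwrite("pics/s4.png",cv2.resize(im[:,:,::-1],None,fx=3.6,fy=3.6,interpolation=cv2.INTER_CUBIC))
m=manip.camera_model("wrist");P=wpose(s,m)
print(s["tcp_pos"],s["force"])
p=s["tcp_pos"][:2]-[483.2,-138];print(np.degrees(np.arctan2(p[1],p[0])),np.hypot(*p))
print("centre",proj(m,(483.2,-138,46),P))
# expected peg sockets (z=54 top of socket) for rotations
for t in (54,57,60,63):
  print(t,[tuple(np.round(proj(m,(483.2+r*np.cos(np.radians(12.8-t+o)),-138+r*np.sin(np.radians(12.8-t+o)),z),P),1)) for o,r,z in((0,72,69),(120,31,102),(180,31,102),(-120,31,102))])
print("holes",[tuple(np.round(proj(m,(483.2+72*np.cos(np.radians(12.8+o)),-138+72*np.sin(np.radians(12.8+o)),30),P))) for o in (0,-60,-120,180,120,60)])
```

```text
[ 532.57714588 -184.30280223   82.95528581] [ 0.10763698 -0.35410962 14.5907694 ]
-43.159631810119265 67.69085632075206
centre (np.float64(382.5431569620317), np.float64(159.28440136829565))
54 [(np.float64(277.2), np.float64(291.9)), (np.float64(528.1), np.float64(203.7)), (np.float64(512.7), np.float64(104.1)), (np.float64(408.0), np.float64(81.6))]
57 [(np.float64(270.7), np.float64(286.5)), (np.float64(526.0), np.float64(208.7)), (np.float64(516.2), np.float64(108.1)), (np.float64(413.7), np.float64(79.8))]
60 [(np.float64(264.6), np.float64(280.8)), (np.float64(523.6), np.float64(213.5)), (np.float64(519.4), np.float64(112.3)), (np.float64(419.5), np.float64(78.3))]
63 [(np.float64(258.6), np.float64(274.8)), (np.float64(521.0), np.float64(218.3)), (np.float64(522.4), np.float64(116.7)), (np.float64(425.3), np.float64(77.0))]
holes [(np.float64(394.0), np.float64(284.0)), (np.float64(268.0), np.float64(247.0)), (np.float64(233.0), np.float64(110.0)), (np.float64(349.0), np.float64(-6.0)), (np.float64(498.0), np.float64(47.0)), (np.float64(506.0), np.float64(197.0))]
```

View pics/w4.png

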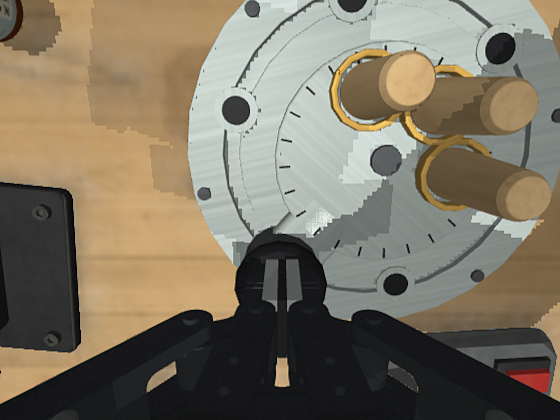

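View pics/s4.png

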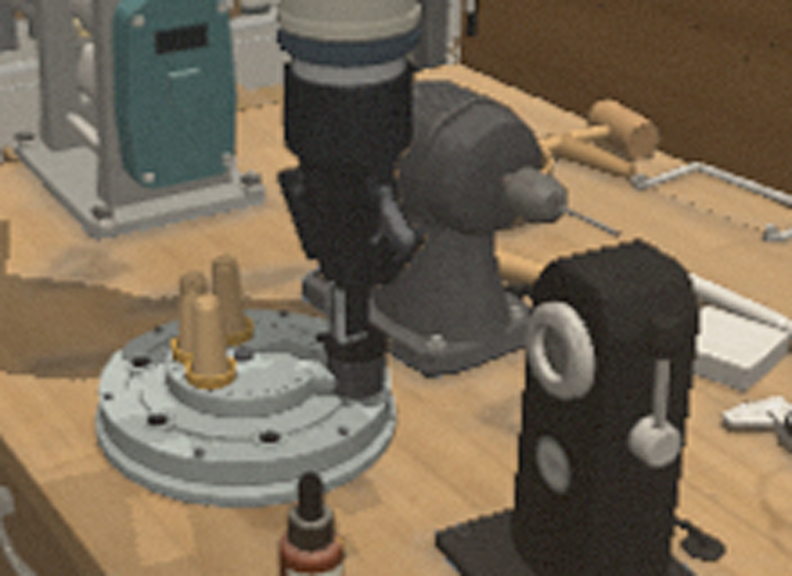

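send_rows(series=[{"wx": 0, "wy": 0, "wz": 0, "tx": 0, "ty": -0.0025, "tz": -0.0024, "grip": -1}, {"wx": 0, "wy": 0, "wz": 0, "tx": 0, "ty": -0.0047, "tz": -0.0048, "grip": -1}, {"wx": 0, "wy": 0, "wz": 0, "tx": 0, "ty": -0.0047, "tz": -0.0048, "grip": -1}, {"wx": 0, "wy": 0, "wz": 0, "tx": 0, "ty": -0.0047, "tz": -0.0048, "grip": -1}])

```text
time_s: 6.85
tcp_pos: [527.8, -188.9, 82.9]
tcp_rot: [-0.001, 0.706, -0.001, 0.708]
force: [-0.1, -0.0, 15.1]
grip_width: -0.1
```

Run:
```python
from h import *
s=manip.get_state();im=manip.get_image("wrist");cv2.imwrite("pics/w5.png",im[:,:,::-1])
m=manip.camera_model("wrist");P=wpose(s,m)
print(s["tcp_pos"],s["force"])
p=s["tcp_pos"][:2]-[483.2,-138];print(np.degrees(np.arctan2(p[1],p[0])),np.hypot(*p))
print("centre",proj(m,(483.2,-138,46),P))
for t in (54,57,60,63):
  print(t,[tuple(np.round(proj(m,(483.2+r*np.cos(np.radians(12.8-t+o)),-138+r*np.sin(np.radians(12.8-t+o)),z),P),1)) for o,r,z in((0,72,69),(120,31,102),(180,31,102),(-120,31,102))])
print("holes",[tuple(np.round(proj(m,(483.2+72*np.cos(np.radians(12.8+o)),-138+72*np.sin(np.radians(12.8+o)),30),P))) for o in (0,-60,-120,180,120,60)])
```

```text
[ 527.83150325 -188.91454537   82.93831195] [-1.18556348e-01 -7.79876892e-03  1.51224724e+01]
-48.76231399184866 67.70717843820161
centre (np.float64(391.89370300724863), np.float64(169.77406194341899))
54 [(np.float64(287.8), np.float64(301.7)), (np.float64(540.1), np.float64(218.5)), (np.float64(525.8), np.float64(121.3)), (np.float64(422.7), np.float64(99.4))]
57 [(np.float64(281.4), np.float64(296.4)), (np.float64(537.9), np.float64(223.4)), (np.float64(529.2), np.float64(125.2)), (np.float64(428.3), np.float64(97.6))]
60 [(np.float64(275.4), np.float64(290.8)), (np.float64(535.5), np.float64(228.1)), (np.float64(532.4), np.float64(129.3)), (np.float64(434.1), np.float64(96.1))]
63 [(np.float64(269.6), np.float64(284.9)), (np.float64(532.9), np.float64(232.8)), (np.float64(535.2), np.float64(133.6)), (np.float64(439.8), np.float64(94.9))]
holes [(np.float64(401.0), np.float64(291.0)), (np.float64(277.0), np.float64(256.0)), (np.float64(243.0), np.float64(120.0)), (np.float64(359.0), np.float64(6.0)), (np.float64(506.0), np.float64(58.0)), (np.float64(513.0), np.float64(206.0))]
```

View pics/w5.png

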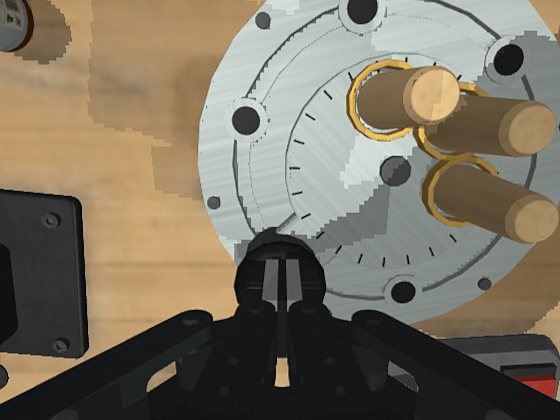

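send_rows(series=[{"wx": 0, "wy": 0, "wz": 0, "tx": -0.002, "ty": 0, "tz": 0, "grip": -1}, {"wx": 0, "wy": 0, "wz": 0, "tx": -0.004, "ty": 0, "tz": 0, "grip": -1}, {"wx": 0, "wy": 0, "wz": 0, "tx": -0.006, "ty": 0, "tz": 0, "grip": -1}, {"wx": 0, "wy": 0, "wz": 0, "tx": -0.008, "ty": 0, "tz": 0, "grip": -1}, {"wx": 0, "wy": 0, "wz": 0, "tx": -0.008, "ty": 0, "tz": 0, "grip": -1}])

```text
time_s: 7.32
tcp_pos: [527.3, -188.8, 90.1]
tcp_rot: [-0.001, 0.706, -0.0, 0.708]
force: [2.8, -2.4, 5.7]
grip_width: 0.3
```

send_rows(series=[{"wx": 0, "wy": 0, "wz": 0, "tx": -0.004, "ty": 0, "tz": 0, "grip": -1}, {"wx": 0, "wy": 0, "wz": 0, "tx": -0.008, "ty": 0, "tz": 0, "grip": -1}, {"wx": 0, "wy": 0, "wz": 0, "tx": -0.02, "ty": 0, "tz": 0, "grip": -1}, {"wx": 0, "wy": 0, "wz": 0, "tx": -0.05, "ty": 0, "tz": 0, "grip": -1}, {"wx": 0, "wy": 0, "wz": 0, "tx": -0.09, "ty": 0, "tz": 0, "grip": -1}, {"wx": 0, "wy": 0, "wz": 0, "tx": -0.13, "ty": 0, "tz": 0, "grip": -1}, {"wx": 0, "wy": 0, "wz": 0, "tx": -0.15, "ty": 0, "tz": 0, "grip": -1}, {"wx": 0, "wy": 0, "wz": 0, "tx": -0.15, "ty": 0, "tz": 0, "grip": -1}])

```text
time_s: 7.98
tcp_pos: [528.2, -188.7, 245.1]
tcp_rot: [-0.001, 0.704, -0.001, 0.71]
force: [0.6, 0.5, -0.1]
grip_width: 0.2
```

send_rows(series=[{"wx": 0, "wy": 0, "wz": 0, "tx": 0, "ty": 0.02, "tz": -0.03, "grip": -1}, {"wx": 0, "wy": 0, "wz": 0, "tx": 0, "ty": 0.04, "tz": -0.06, "grip": -1}, {"wx": 0, "wy": 0, "wz": 0, "tx": 0, "ty": 0.06, "tz": -0.09, "grip": -1}, {"wx": 0, "wy": 0, "wz": 0, "tx": 0, "ty": 0.09, "tz": -0.11, "grip": -1}, {"wx": 0, "wy": 0, "wz": 0, "tx": 0, "ty": 0.12, "tz": -0.13, "grip": -1}, {"wx": 0, "wy": 0, "wz": 0, "tx": 0, "ty": 0.15, "tz": -0.14, "grip": -1}, {"wx": 0, "wy": 0, "wz": 0, "tx": 0, "ty": 0.18, "tz": -0.14, "grip": -1}, {"wx": 0, "wy": 0, "wz": 0, "tx": 0, "ty": 0.21, "tz": -0.14, "grip": -1}, {"wx": 0, "wy": 0, "wz": 0, "tx": 0, "ty": 0.24, "tz": -0.14, "grip": -1}, {"wx": 0, "wy": 0, "wz": 0, "tx": 0, "ty": 0.26, "tz": -0.14, "grip": -1}, {"wx": 0, "wy": 0, "wz": 0, "tx": 0, "ty": 0.26, "tz": -0.14, "grip": -1}])

```text
time_s: 8.9
tcp_pos: [384.9, 74.4, 239.0]
tcp_rot: [-0.001, 0.708, 0.001, 0.707]
force: [-0.7, 0.3, 0.3]
grip_width: -0.0
```

Run:
```python
from h import *
s=manip.get_state();print(s["tcp_pos"],s["force"])
im=manip.get_image("side")[130:290,200:420];cv2.imwrite("pics/s6.png",cv2.resize(im[:,:,::-1],None,fx=3.6,fy=3.6,interpolation=cv2.INTER_CUBIC))
im=manip.get_image("top");cv2.imwrite("pics/t6f.png",im[:,:,::-1]);im=im[110:290,200:440];cv2.imwrite("pics/t6.png",cv2.resize(im[:,:,::-1],None,fx=3.3,fy=3.3,interpolation=cv2.INTER_CUBIC))
m=manip.camera_model("top");ms=manip.camera_model("side")
c=lambda q:tuple(np.round([(q[0]-200)*3.3,(q[1]-110)*3.3],1)); d=lambda q:tuple(np.round([(q[0]-200)*3.6,(q[1]-130)*3.6],1))
for t in (56,58,60,62): 
  a=np.radians(12.8-t)
  print(t,[(z,c(proj(m,p)),d(proj(ms,p))) for z in(71,80) for p in [(483.2+72*np.cos(a),-138.5+72*np.sin(a),z)]])
print(manip.recognise("top","plunger_top"),manip.recognise("side","plunger_top"))
```

```text
[384.9207126   74.4159958  238.98225868] [-0.70173041  0.26192155  0.32376653]
56 [(71, (np.float64(376.9), np.float64(338.4)), (np.float64(351.9), np.float64(332.2))), (80, (np.float64(378.3), np.float64(337.7)), (np.float64(352.0), np.float64(319.5)))]
58 [(71, (np.float64(379.5), np.float64(341.0)), (np.float64(351.1), np.float64(334.2))), (80, (np.float64(380.9), np.float64(340.3)), (np.float64(351.2), np.float64(321.5)))]
60 [(71, (np.float64(382.0), np.float64(343.7)), (np.float64(350.2), np.float64(336.2))), (80, (np.float64(383.5), np.float64(343.0)), (np.float64(350.3), np.float64(323.4)))]
62 [(71, (np.float64(384.5), np.float64(346.4)), (np.float64(349.2), np.float64(338.1))), (80, (np.float64(386.0), np.float64(345.8)), (np.float64(349.3), np.float64(325.3)))]
[] [{'centre': [530.3, -199.0, 81.3], 'score': 0.45}]
```

View pics/t6.png

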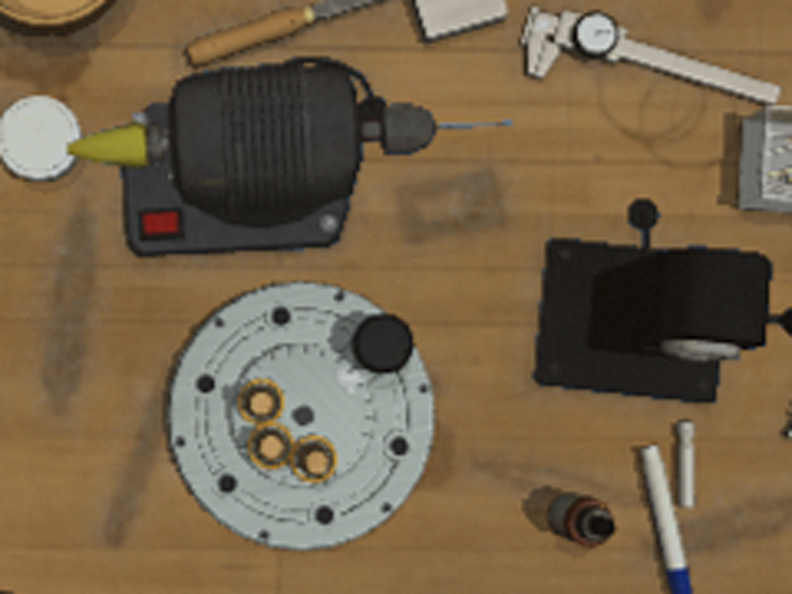

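View pics/s6.png

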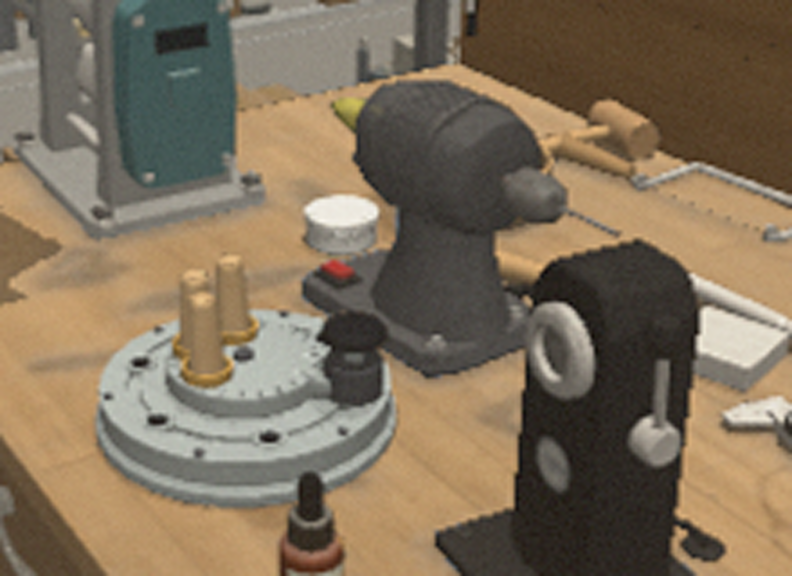

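The top view shows the head at crop pixel (382, 343), against (383, 343) predicted for 60° with the plunger up. In the side view its top is near (353, 325), against (350, 323) for a height of 80 mm and (350, 336) for 71 mm. The stem shows above the collar, the pegs are standing, and the things around the table look unmoved.

Run:
```python
from bench import manip
s=manip.get_state();print(s["time_s"],s["force"],abs(s["dq"]).max())
print(manip.job_done())
```

```text
9.1 [-0.28351578  0.45161721  0.34274245] 0.014253820932971178
the job is handed in; nothing more can be done
None
```

The table is turned one hole clockwise and locked there, and the job was handed in at about 9.1 s of the 40 s allowed. The hand-in gives no verdict, so this rests on my own checks.

**What I did:**
- **Press:** I pressed the plunger's head from above with closed fingertips until it bottomed at the first hole. The tool was about 11 mm below first contact, at about 20 N.
- **Turn:** I carried the head 60° clockwise by friction, pressing with about 15 N.
- **Release:** The plunger followed the fingertips up into the next hole. I then lifted clear and moved the arm away from the table.

**Last checks:**
- **Table angle:** In the top view the head sits within about 2 pixels of where it should be at 60°, in an enlarged crop where 2° is about 3 pixels.
- **Plunger height:** The side view fits a head height of 80 mm (fully up), and the gap above the collar shows again.
- **Pegs and surroundings:** All three pegs stand in their sockets. The tin, bottle, pen and punch look unmoved next to the first pictures. I did not check the side cutters in the final picture, but the tool passed well above them.
- **Robot:** The force reading was about zero, with the arm clear of everything.

**What failed or disagreed:**
- In the last check the recogniser did not find the plunger in the top view. In the side view it placed it about 7 mm off in y, with a low score of 0.45.
- During the turn one peg's top appeared about 10 pixels from where I predicted in the wrist camera. It looked upright in the final pictures.

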